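Fit the drained air-filter bowl and hold it home for the clip

ROBOT

A 6-joint arm with a two-finger parallel gripper is mounted at the origin on the work surface; the furniture and walls round the work are solid. World frame = base frame: x ahead of the robot, y to its left, z up, the work surface at z = 0. Lengths are in m, angles in degrees, forces in N, time in s.
With the tool pointing down it reaches from about 0.35 to 0.975 m from the base axis. Payload 4.9 kg.
Tool frame: the origin (TCP) lies between the finger pads; the fingertips stand ahead of it and the grasp point (between the pads) lies 11 mm behind it (manip.tcp_to_tips is the z of the fingertips in the tool frame, in m); z points along the fingers, y is the direction in which the jaws open and shut (so a half turn about z gives the same grasp; the last joint's range is limited). The gripper opens to 85 mm and grips with 20 to 120 N. Pads are 22 mm wide; open, the fingers measure 114 mm over their backs; the gripper's body (76 mm by 85 mm) begins 54 mm behind the grasp point. The pads swing forward as they close: fully open they stand 13 mm farther back than shut.
Start: joints at [62.567, 3.019, 92.412, -0, 84.569, -6.818], TCP at [0.22, 0.585, 0.211] pointing down, gripper open.
Joint ranges: [-172.51, 172.51], [-57.92, 126.97], [3.15, 148.05], [-58.71, 238.71], [5.1, 150.11], [-179.66, 179.66]. Speed limits (degrees/s): [147.25, 147.25, 180, 180, 180, 180].

INTERFACE

Orientations are given as a 3x3 rotation matrix whose columns are the frame's x, y, z axes.
In Python, from cell import manip, cams, workorder gives the robot as it stands. The module is installed in compiled form; this text tells all that it offers.
- The arm moves only by the tool move_arm, never from a script. Its argument "deltas" is a list that holds one entry, the list of rows, each a list of 5 numbers: the shift along the tool's x, y, z in mm, then the turn about the tool's z in degrees, then the finger opening in mm, from 0 to 85.4. A call has 1 to 10 rows; each row shifts and turns the commanded pose from where the row before left it, along the tool's axes as they then stand; what a row does not reach is not made up. A row lasts 1/8 s, in which the tool goes at most 62.5 mm and 10.7 degrees, less where a joint would pass 70% of its speed; a pose out of reach is approached as far as the arm can. A call is refused whole if a number of a shift passes 62.5 or a number of a turn 10.7, either way. A call with a gripper value outside its range is refused whole. The fingers move at their own pace and stop on an object; the grip force is fixed at half the most. Time passes only in rows, so rows that do not move let the fingers close. It gives the time, the measured TCP pose, the force and the opening at its end, in the units of the state.
- manip.get_state(): the state, without advancing time (a new reading comes with each control period).
- cams.camera(name): name is "side" or "top"; returns a dict with "color" (480x640x3 uint8, red, green, blue), "z_map" (480x640 float32, m along the optical axis (not along the pixel's ray), 0 where there is no reading), "mtx" (3x3 intrinsics, pixels), "xyz" and "attitude" of the camera in the world. Camera axes: x right, y down, z forward; pixel columns grow to the right and rows downward; lengths in m; the calibration is good to about 2 mm. A picture is of the moment at which its call begins.
- workorder.finish_job(): hands the job in, once; it reports no verdict.
The state is a dict: "t": time; "q": joint angles; "joint_vel": joint speeds; "joint_torque": joint torques, N m; "ee_pos": TCP position; "orientation": TCP orientation; "ft_force": force on the tool from outside, world axes, zero at the start; "ft_torque": the same for the moment, N m; "width": finger opening in m.
Only numpy, scipy, OpenCV 4.12 (cv2) and the standard library are available. Lean on these libraries where they do the work, as an engineer would, in place of code of your own. Each camera call takes 0.05 s, during which the arm holds its last target.

TASK

Put the washed bowl back on the compressed-air filter: take it off the draining stand, bring it mouth down over the filter element on the upside-down head, and turn its knurled collar until the hidden keyways inside drop over the pins. Then press it fully home against the sprung seal and finish while still holding it pressed down there, so that I can snap the retaining clip on. Do not knock over or push away the oil can and the grease tin.

Things in the scene. Friction and masses are not known exactly. Their poses are not given: they have to be found in the camera images.
- bowl_mid (a point): Filter bowl: plain grey metal cup, 52 mm across, 58 mm long (66 with the drain cock on its closed end), 0.10 to 0.20 kg; knurled collar, the place to grip, 10 to 47 mm above the rim. Point: on its axis, 31 mm above the rim. z runs from mouth to closed end; at the start it leans 40 degrees off upright, closed end up and to the robot's right, mouth down and to its left, lying on two wires.
- bowl_rim (a point): Centre of the same bowl's open rim, axes as bowl_mid (z from mouth to closed end). Bore at the mouth 38 mm, inside 53 mm deep. Three straight keyways, 11 mm wide and 120 degrees apart, are cut inside the mouth and cannot be seen from outside. If it sticks part-way down, a few degrees of turn either way free it.
- head_shoulder (a point): Flat shoulder, 52 mm across, on the axis of the fixed filter head (grey casting upside down on a dark steel plate on a rubber mat), 55 mm above the bench; the bowl's rim sits on it when fully home. z points up. Above it a 34 mm spigot stands 19 mm up, then tapers to 28 mm at 24 mm.
- pin_tops (a point): On the head's axis, level with the tops of the three 5 mm pins that stick out of the spigot, 12.5 mm above the shoulder, 120 degrees apart, 44 mm across. Their angle differs each time; this point's axes do not show it. A rim not lined up rests on them; a third of a turn under a push of a few newtons always finds the place (about 8 degrees of play either way) where it drops.
- element_top (a point): Top of the upright white filter element with black ends, 21 to 24 mm across, that stands on the spigot on the head's axis; 45.5 mm above the shoulder. The bowl goes over it.
- seal_ring (a joint): Travel in m of the sprung black seal ring round the spigot: 0 when it stands 5 mm above the shoulder, 0.005 when pressed flush with it (bowl fully home). Its spring pushes back with 2.6 N at 0 and 10.6 N at 0.005, so the bowl rises again when it is not pressed down.
- drain_stand: Fixed draining stand: grey drip tray 165 x 105 mm with a wire cradle. Origin under the tray's centre; x runs from the bowl's closed end to its mouth. Two sloping wires carry the bowl from below, two upturned wire ends stop its rim; both its sides (level, across x) are free. The rim centre lies at x = 22, z = 70 mm. The bowl comes off along its own axis.
- grease_tin: A loose round blue and yellow tin, 67 mm across and 60 mm high, origin under its centre. Leave it where it stands.
- oil_can: A loose red oil can with a thin upright spout, 84 mm across and 200 mm high, origin under its centre. Leave it where it stands.

How it is judged (in metres and radians):
On the way, in this order (a step that is already met when the one before it is completed fails the run):
1. the bowl is brought upright, mouth down, over the filter element (z of bowl_rim in the frame of head_shoulder between 0.0105 and 0.042 m and horizontal distance between bowl_rim and head_shoulder below 0.008 m and angle between bowl_rim's own z axis and vertical below 0.15 rad), for 0.05 s.
2. its keyways have dropped over the pins (z of bowl_rim in the frame of head_shoulder below 0.008 m and horizontal distance between bowl_rim and head_shoulder below 0.004 m and angle between bowl_rim's own z axis and vertical below 0.1 rad), for 0.05 s.
At the end, for the whole second after the job is handed in: The bowl's rim is within 1.5 mm of the head's shoulder, centred within 3 mm and upright within 0.05 rad, the seal ring is pressed in by over 3.5 mm, and the gripper's fingers are still holding the bowl (over 3 N) (z of bowl_rim in the frame of head_shoulder between -0.003 and 0.0015 m and horizontal distance between bowl_rim and head_shoulder below 0.003 m and angle between bowl_rim's own z axis and vertical below 0.05 rad and value of joint seal_ring above 0.0035 m and contact force between the fingers and filter_bowl above 3 N); the arm keeps its last pose, push and grip.
It fails at once if the grease tin is pushed over 40 mm or knocked over (distance of grease_tin from where it was at the start of the episode above 0.04 m or angle between grease_tin's own z axis and vertical above 0.5 rad).
It fails at once if the oil can is pushed over 40 mm or knocked over (distance of oil_can from where it was at the start of the episode above 0.04 m or angle between oil_can's own z axis and vertical above 0.5 rad).
It also fails if it takes over 58 s, if anything falls off the work surface, if the arm or the gripper's body presses on something with over 40 N, if the wrist force passes 120 N, or if a joint passes its speed limit or range.

## Working session

There is one attempt and no reset: what is moved stays moved. The work goes in short steps, Python scripts to look and compute and a tool call to move; the robot and the scene stay as the last step left them, time stands still between calls to the robot, and variables do not carry over. Pictures are saved under pics/ and viewed, and the job is handed in when it is done.

Besides the shell and the picture viewer there is one more tool, called after "Request:" as name([rows], argument=value, ...), one row to a line, values as JSON. move_arm: Moves the arm, as the interface text tells. Its arguments: {"type":"object","properties":{"deltas":{"type":"array"}},"required":["deltas"]}

```bash
mkdir -p pics
cat > h.py <<'E'
import numpy as np, cv2
from cell import manip, cams, workorder
def snap(n,tag):
    c=cams.camera(n); cv2.imwrite(f'pics/{tag}.png',c['color'][:,:,::-1]); np.savez(f'pics/{tag}.npz',**c); return c
def pts(c):
    K=c['mtx'];z=c['z_map'];v,u=np.mgrid[:480,:640]
    p=np.stack([(u-K[0,2])/K[0,0]*z,(v-K[1,2])/K[1,1]*z,z],-1)
    w=p@np.array(c['attitude']).T+np.array(c['xyz']); w[z==0]=np.nan; return w
E
python3 - <<'E'
from h import *
np.set_printoptions(precision=4,suppress=True)
s=manip.get_state(); print(s, manip.tcp_to_tips)
for n in('side','top'):
    c=snap(n,n+'0'); print(n,c['mtx'],c['xyz'],c['attitude'])
E
```

```text
{'t': 0.0, 'q': array([62.5689,  3.0553, 92.4936,  0.0006, 84.5681, -6.8175]), 'joint_vel': array([ 0.0798, -0.0305, -0.0884, -0.0534, -0.0587,  0.0184]), 'joint_torque': array([ -0.0006, -39.3652, -37.0188,  -0.0001,   0.0068,   0.    ]), 'ee_pos': array([0.2197, 0.5844, 0.2095]), 'orientation': array([[-0.936 ,  0.3521, -0.0009],
       [ 0.3521,  0.936 , -0.0018],
       [ 0.0003, -0.002 , -1.    ]]), 'ft_force': array([0.7308, 0.4574, 0.6691]), 'ft_torque': array([ 0.0202, -0.0093,  0.0213]), 'width': 0.08529065830173979} 0.008
side [[485.5758   0.     323.2676]
 [  0.     485.5758 254.8397]
 [  0.       0.       1.    ]] [ 0.8676 -0.9104  1.0151] [[ 0.9432  0.2369 -0.233 ]
 [ 0.3322 -0.6847  0.6487]
 [-0.0059 -0.6893 -0.7245]]
top [[474.3987   0.     322.1309]
 [  0.     474.3987 240.8635]
 [  0.       0.       1.    ]] [ 0.4935 -0.0912  1.0726] [[-0.0274 -0.9935  0.1108]
 [-0.9996  0.0274 -0.001 ]
 [-0.0021 -0.1108 -0.9938]]
```

View pics/side0.png

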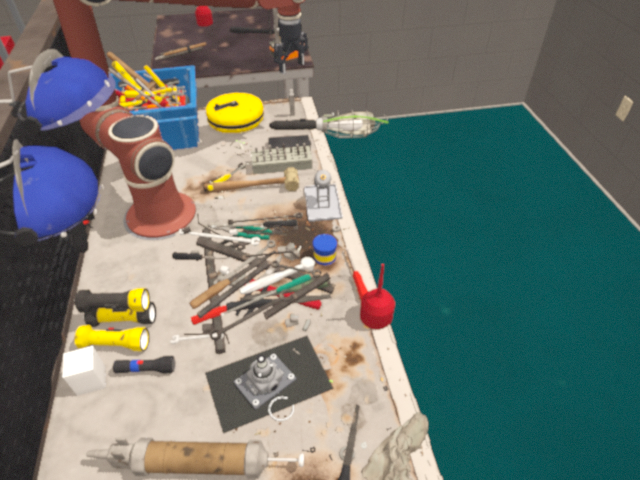

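View pics/top0.png

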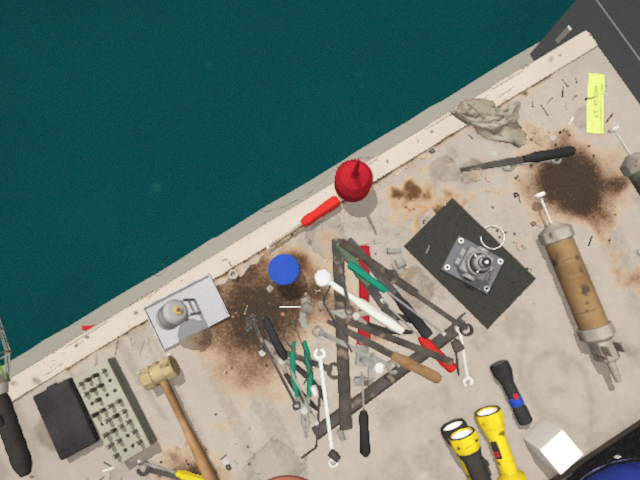

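Run:
```python
import cv2,numpy as np
s=cv2.imread('pics/side0.png');t=cv2.imread('pics/top0.png')
def z(i,x,y,w,h,k):return cv2.resize(i[y:y+h,x:x+w],None,fx=k,fy=k,interpolation=cv2.INTER_CUBIC)
cv2.imwrite('pics/z1.png',np.hstack([z(t,135,265,100,90,4),z(s,285,155,80,90,4)]))
cv2.imwrite('pics/z2.png',np.hstack([z(t,400,195,140,140,2.8),z(s,200,330,140,140,2.8)]))
```

```text
(no output)
```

View pics/z1.png

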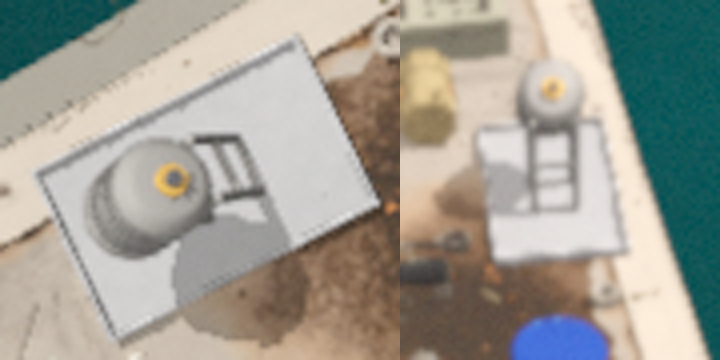

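View pics/z2.png

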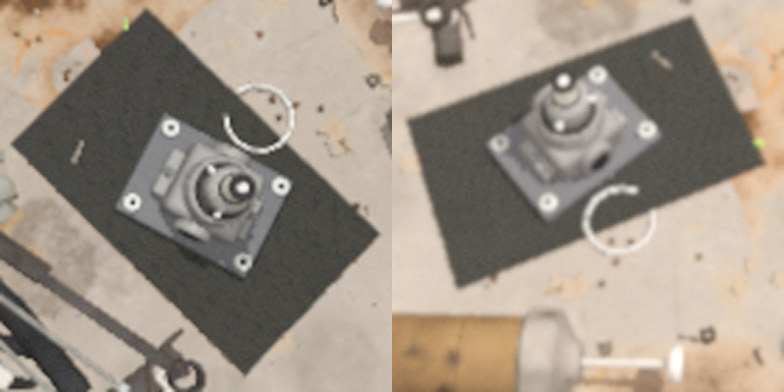

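Run:
```python
from h import *
np.set_printoptions(precision=4,suppress=True,linewidth=150)
for n in('top','side'):
    c=dict(np.load(f'pics/{n}0.npz'));w=pts(c)
    print(n)
    im=c['color'].astype(int)
    # generic prints
    P={'top':dict(cock=(178,310),tray=(205,305),bench=(240,330),headtop=(486,260),mat=(440,230),mat2=(490,310),plate=(455,255),tin=(285,268),can=(353,180)),
       'side':dict(cock=(322,177),tray=(333,210),mat=(300,360),mat2=(225,400),eltop=(263,358),plate=(248,394),tin=(325,243),can=(377,300))}[n]
    for k,(u,v) in P.items(): print(k,w[v,u])
    # tray mask: z 0.003..0.02 in region
    B={'top':(135,265,235,355),'side':(295,160,350,230)}[n]
    u0,v0,u1,v1=B
    sub=w[v0:v1,u0:u1]; 
    col=im[v0:v1,u0:u1]
    m=(np.ptp(col,axis=2)<14)&(col.mean(2)>170)
    if n=='top': print('trayz',np.nanpercentile(sub[m][:,2],[5,25,50,75,95]))
    # bowl: z>0.05
    bm=sub[...,2]>0.045
    q=sub[bm]; print('bowl n',len(q),np.nanmin(q,0),np.nanmax(q,0),np.nanmedian(q,0))
    np.save(f'pics/bowl_{n}.npy',q)
    B={'top':(455,235,510,295),'side':(225,345,305,415)}[n]
    u0,v0,u1,v1=B; q=w[v0:v1,u0:u1].reshape(-1,3)
    print('head zhist',np.histogram(q[:,2][~np.isnan(q[:,2])],bins=np.arange(-.005,.12,.005)))
    q=q[q[:,2]>0.045]; print(len(q)); np.save(f'pics/head_{n}.npy',q)
    q=q[q[:,2]>0.085]; print('el',q.min(0),q.max(0),np.median(q,0))
```

```text
top
cock [0.4694 0.1971 0.1238]
tray [0.4758 0.1738 0.0017]
bench [ 0.4182  0.0966 -0.0025]
headtop [ 0.5531 -0.4265  0.1021]
mat [ 0.6304 -0.3612  0.0013]
mat2 [ 0.4474 -0.4616  0.0051]
plate [ 0.5717 -0.3889  0.0123]
tin [ 0.5504 -0.0113  0.0585]
can [ 0.7311 -0.1611  0.0883]
trayz [0.0004 0.0024 0.004  0.0064 0.1216]
bowl n 823 [0.4296 0.18   0.0459] [0.4928 0.2542 0.1293] [0.4628 0.2089 0.1116]
head zhist (array([ 113, 1063,  487,  467,  108,  103,   47,   43,  169,  184,   23,   63,  101,   60,   24,   28,   72,   30,   11,    8,   26,   51,    0,
          0]), array([-0.005,  0.   ,  0.005,  0.01 ,  0.015,  0.02 ,  0.025,  0.03 ,  0.035,  0.04 ,  0.045,  0.05 ,  0.055,  0.06 ,  0.065,  0.07 ,  0.075,
        0.08 ,  0.085,  0.09 ,  0.095,  0.1  ,  0.105,  0.11 ,  0.115]))
497
el [ 0.5409 -0.4379  0.0851] [ 0.5606 -0.4175  0.1038] [ 0.551  -0.4266  0.1001]
side
cock [0.469  0.194  0.1202]
tray [0.5074 0.1864 0.0064]
mat [ 0.6043 -0.3481  0.0016]
mat2 [ 0.4829 -0.4998  0.0026]
eltop [ 0.5521 -0.4242  0.0995]
plate [ 0.5284 -0.4735  0.0117]
tin [ 0.5487 -0.0074  0.0565]
can [ 0.7423 -0.1799  0.088 ]
bowl n 412 [0.3176 0.0216 0.045 ] [0.4915 0.3455 0.1294] [0.463  0.197  0.0985]
head zhist (array([ 310, 2368, 1152,  590,  165,  100,   69,   47,  128,  164,   38,   44,   93,   66,   25,   28,   62,   34,   12,   12,   30,   41,    0,
          0]), array([-0.005,  0.   ,  0.005,  0.01 ,  0.015,  0.02 ,  0.025,  0.03 ,  0.035,  0.04 ,  0.045,  0.05 ,  0.055,  0.06 ,  0.065,  0.07 ,  0.075,
        0.08 ,  0.085,  0.09 ,  0.095,  0.1  ,  0.105,  0.11 ,  0.115]))
485
el [ 0.5398 -0.4391  0.0853] [ 0.5597 -0.4176  0.1039] [ 0.5508 -0.43    0.0995]
```

Run:
```python
from h import *
from scipy.optimize import least_squares
np.set_printoptions(precision=4,suppress=True,linewidth=150)
for n in('top','side'):
    q=np.load(f'pics/head_{n}.npy')
    t=q[q[:,2]>0.0975]; print(n,'eltop mid',(t.min(0)+t.max(0))/2,np.ptp(t,axis=0),len(t))
    s=q[(q[:,2]>0.082)&(q[:,2]<0.0975)]
    r=least_squares(lambda p:np.hypot(s[:,0]-p[0],s[:,1]-p[1])-p[2],[.55,-.43,.011],loss='soft_l1',f_scale=.001); print('el side',r.x,len(s))
    s=q[(q[:,2]>0.06)&(q[:,2]<0.072)]
    r=least_squares(lambda p:np.hypot(s[:,0]-p[0],s[:,1]-p[1])-.017,[.55,-.43],loss='soft_l1',f_scale=.001); print('spigot',r.x,len(s))
both=[]
for n in('top','side'):
    q=np.load(f'pics/bowl_{n}.npy'); q=q[(np.abs(q[:,0]-.465)<.06)&(np.abs(q[:,1]-.21)<.06)]; both.append(q)
both.append(np.vstack(both))
c40,s40=np.cos(np.radians(40)),np.sin(np.radians(40))
for q in both:
    def f(p):
        az=p[0]; a=np.array([s40*np.cos(az),s40*np.sin(az),c40]); c=np.array(p[1:4])  # c = rim centre
        d=q-c; h=d@a; r=np.linalg.norm(d-np.outer(h,a),axis=1)
        # capped cylinder SDF with height 0..58 r 26 ; cock extra r~6 to 66
        def cyl(R,H):
            dr=r-R; dh=np.maximum(-h,h-H)
            return np.minimum(np.maximum(dr,dh),0)+np.hypot(np.maximum(dr,0),np.maximum(dh,0))
        return np.minimum(cyl(.026,.058),cyl(.006,.066))
    r=least_squares(f,[np.radians(-63),.455,.23,.07],x_scale=[.1,.01,.01,.01],loss='soft_l1',f_scale=.001)
    print('bowl az',np.degrees(r.x[0]),'rim',r.x[1:],'med',np.median(abs(r.fun)),len(q))
# tray corners
for n,cs in dict(top=[(145,308),(209.5,275),(229.5,316),(164.5,350)],side=[(304.5,187),(335,185),(342,218),(309,221)]).items():
    c=dict(np.load(f'pics/{n}0.npz'));K=c['mtx'];R=c['attitude'];o=c['xyz']
    for u,v in cs:
        d=R@np.linalg.inv(K)@[u,v,1]; p=o+d*(0.006-o[2])/d[2]; print(n,p)
```

```text
top eltop mid [ 0.5502 -0.4277  0.1009] [0.0186 0.0204 0.006 ] 72
el side [ 0.5508 -0.428   0.0097] 36
spigot [ 0.5509 -0.4267] 93
side eltop mid [ 0.5497 -0.4275  0.1011] [0.0199 0.0197 0.0055] 64
el side [ 0.5491 -0.4272  0.0097] 43
spigot [ 0.5495 -0.4287] 100
bowl az -63.29527379189699 rim [0.4539 0.2336 0.069 ] med 0.0012779436406452627 823
bowl az -74.09251824374454 rim [0.458  0.2333 0.0663] med 0.003144020617063474 340
bowl az -64.58092147337324 rim [0.4542 0.2338 0.0688] med 0.0015737332453498246 1163
top [0.4729 0.3065 0.006 ]
top [0.5423 0.1626 0.006 ]
top [0.4501 0.1183 0.006 ]
top [0.3798 0.2622 0.006 ]
side [0.3813 0.2653 0.006 ]
side [0.4734 0.3081 0.006 ]
side [0.5455 0.1604 0.006 ]
side [0.4539 0.1143 0.006 ]
```

Request:
move_arm([
  [[0,0,0,8.7,85],[0,0,0,8.7,85],[0,0,0,8.7,85],[0,0,0,8.7,85],[0,0,0,8.8,85]],
])

```text
t: 0.72
ee_pos: [0.2199, 0.5846, 0.2099]
orientation: [[-0.43, 0.903, -0.001], [0.903, 0.43, -0.001], [-0.001, -0.001, -1.0]]
ft_force: [-0.4, 0.9, 0.5]
width: 0.0851
```

Request:
move_arm([
  [[-40,5.8,0,0,85],[-44,5.8,0,0,85],[-44,5.8,0,0,85],[-44,5.8,0,0,85],[-44,5.8,0,0,85],[-44,5.8,0,0,85],[-44,5.8,0,0,85],[-44,5.8,0,0,85],[-44,5.8,0,0,85],[-44,5.8,0,0,85]],
])

```text
t: 1.98
ee_pos: [0.4622, 0.2162, 0.2102]
orientation: [[-0.435, 0.9, -0.001], [0.9, 0.435, -0.0], [0.0, -0.001, -1.0]]
ft_force: [0.2, -0.1, 0.2]
width: 0.0851
```

```bash
cat > rel.py <<'E'
from h import *
import sys
np.set_printoptions(precision=4,suppress=True,linewidth=150)
s=manip.get_state();R=s['orientation']
print('t',s['t'],'p',s['ee_pos'],'yaz',np.degrees(np.arctan2(R[1,1],R[0,1])),'F',s['ft_force'],'T',s['ft_torque'],'w',s['width'],'q',s['q'])
if len(sys.argv)>3:
    print('delta tool mm',R.T@(np.array(list(map(float,sys.argv[1:4])))-s['ee_pos'])*1e3)
E
python3 rel.py .4613 .2168 .0804
```

```text
t 1.975 p [0.4622 0.2162 0.2102] yaz 25.78575018525663 F [ 0.1702 -0.0969  0.1516] T [ 0.022  -0.0001  0.0332] w 0.08506026928588725 q [ 16.7072 -12.9361 107.4336   0.0034  85.5354  -9.0789]
delta tool mm [  0.9021  -0.5263 129.8472]
```

Request:
move_arm([
  [[0.9,-0.5,30,0,85],[0,0,30,0,85],[0,0,25,0,85],[0,0,20,0,85],[0,0,15,0,85],[0,0,10,0,85],[0,0,0,0,85]],
])

```text
t: 2.85
ee_pos: [0.4606, 0.2181, 0.08]
orientation: [[-0.435, 0.9, -0.001], [0.9, 0.435, -0.0], [0.0, -0.001, -1.0]]
ft_force: [0.5, 0.0, -0.2]
width: 0.0851
```

```bash
python3 rel.py .4613 .2168 .0804
python3 - <<'E'
from h import *
a=snap('top','a_t')['color'];b=snap('side','a_s')['color']
def z(i,x,y,w,h,k):return cv2.resize(i[y:y+h,x:x+w,::-1],None,fx=k,fy=k,interpolation=cv2.INTER_CUBIC)
cv2.imwrite('pics/z3.png',np.hstack([z(a,135,265,100,110,4),z(b,285,145,90,110,4)]))
E
```

```text
t 2.85 p [0.4606 0.2181 0.08  ] yaz 25.789356676700457 F [ 0.4522  0.0222 -0.1628] T [-0.0349  0.0367  0.0356] w 0.08505611553425206 q [ 16.9648  -6.0042 114.2578  -0.0015  71.8229  -8.8241]
delta tool mm [-1.449   0.0317 -0.359 ]
```

View pics/z3.png

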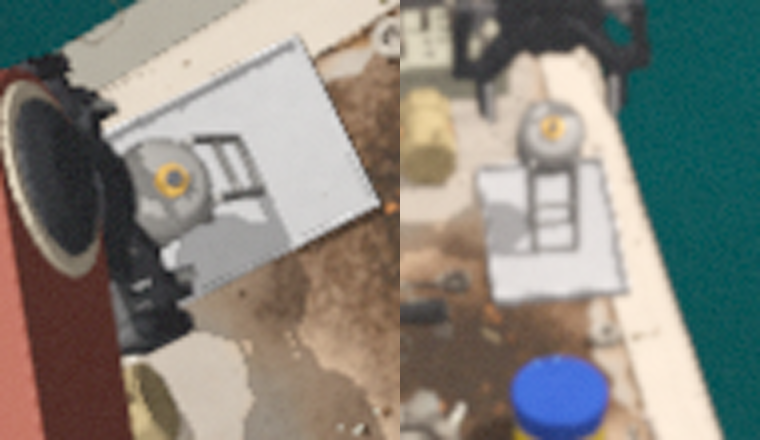

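Request:
move_arm([
  [[-1.4,0,0,0,60],[0,0,0,0,54],[0,0,0,0,46],[0,0,0,0,40],[0,0,0,0,40],[0,0,0,0,40]],
])

```text
t: 3.7
ee_pos: [0.4616, 0.2169, 0.082]
orientation: [[-0.435, 0.9, -0.001], [0.9, 0.435, -0.0], [-0.0, -0.001, -1.0]]
ft_force: [-4.4, -1.1, 6.1]
width: 0.0486
```

```bash
python3 rel.py .4613 .2168 .0804
python3 - <<'E'
from h import *
a=snap('top','b_t')['color'];b=snap('side','b_s')['color']
def z(i,x,y,w,h,k):return cv2.resize(i[y:y+h,x:x+w,::-1],None,fx=k,fy=k,interpolation=cv2.INTER_CUBIC)
cv2.imwrite('pics/z4.png',np.hstack([z(a,135,265,100,110,4),z(b,285,145,90,110,4)]))
E
```

```text
t 3.7 p [0.4616 0.2169 0.082 ] yaz 25.78637880678792 F [-4.3764 -1.1196  6.0982] T [-0.2569  0.6692 -0.0086] w 0.048573751275028214 q [ 16.8062  -6.1196 114.1635  -0.0093  71.999   -8.9773]
delta tool mm [ 0.055  -0.2934  1.5626]
```

View pics/z4.png

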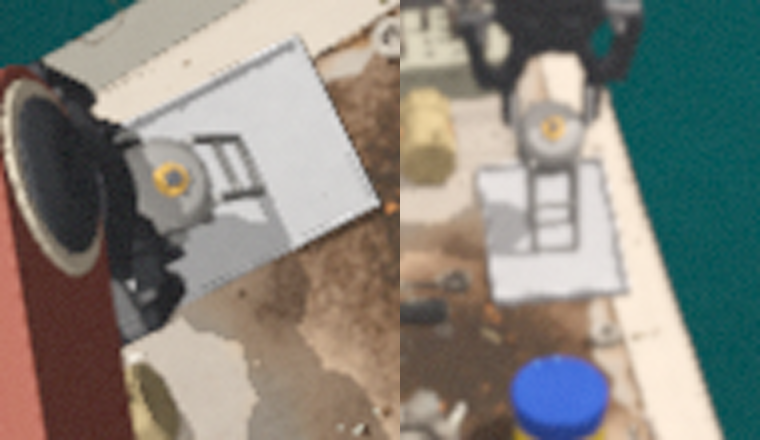

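Request:
move_arm([
  [[-3.2,0,-3.8,0,40],[-6.4,0,-7.7,0,40],[-9.6,0,-11.5,0,40],[-12.8,0,-15.4,0,40],[-12.8,0,-15.4,0,40],[-6.4,0,-15,0,40],[0,0,-15,0,40],[0,0,-10,0,40],[0,0,0,0,40]],
])

```text
t: 4.92
ee_pos: [0.4844, 0.1712, 0.1756]
orientation: [[-0.435, 0.9, 0.002], [0.9, 0.435, 0.0], [-0.0, 0.002, -1.0]]
ft_force: [0.4, 0.4, -0.6]
width: 0.0483
```

```bash
python3 rel.py .62 -.36 .16
python3 - <<'E'
from h import *
a=snap('top','c_t')['color'];b=snap('side','c_s')['color']
def z(i,x,y,w,h,k):return cv2.resize(i[y:y+h,x:x+w,::-1],None,fx=k,fy=k,interpolation=cv2.INTER_CUBIC)
cv2.imwrite('pics/z5.png',np.hstack([z(a,135,265,100,110,4),z(b,285,115,90,110,4)]))
for n,cs in dict(top=[(405,245),(453,199),(534,278),(488,327)]).items():
    c=dict(np.load(f'pics/{n}0.npz'));K=c['mtx'];R=c['attitude'];o=c['xyz']
    for u,v in cs+[(460,236),(442,266),(487,290),(503,260)]:
        d=R@np.linalg.inv(K)@[u,v,1]; p=o+d*(0.003-o[2])/d[2]; print(n,p)
w=pts(dict(np.load('pics/top0.npz')))
print(np.nanmedian(w[220:240,430:450,2]),np.nanmedian(w[225:232,395:402,2]),np.nanmedian(w[295:305,490:500,2]))
E
```

```text
t 4.925 p [0.4844 0.1712 0.1756] yaz 25.81387769143683 F [ 0.3771  0.3718 -0.6434] T [0.0071 0.0421 0.0276] w 0.04830779468334424 q [ 11.1613 -11.1555 109.2511   0.0028  81.8002 -14.6529]
delta tool mm [-537.2475 -109.2899   15.6373]
top [ 0.59817988 -0.27969454  0.003     ]
top [ 0.70093538 -0.39447427  0.003     ]
top [ 0.51571602 -0.56585342  0.003     ]
top [ 0.41010068 -0.45542898  0.003     ]
top [ 0.61525305 -0.40540443  0.003     ]
top [ 0.54833853 -0.36081255  0.003     ]
top [ 0.49182509 -0.45859504  0.003     ]
top [ 0.5580832  -0.49909812  0.003     ]
0.003651500829296328 0.0006481633004278287 0.00355789549563279
```

View pics/z5.png

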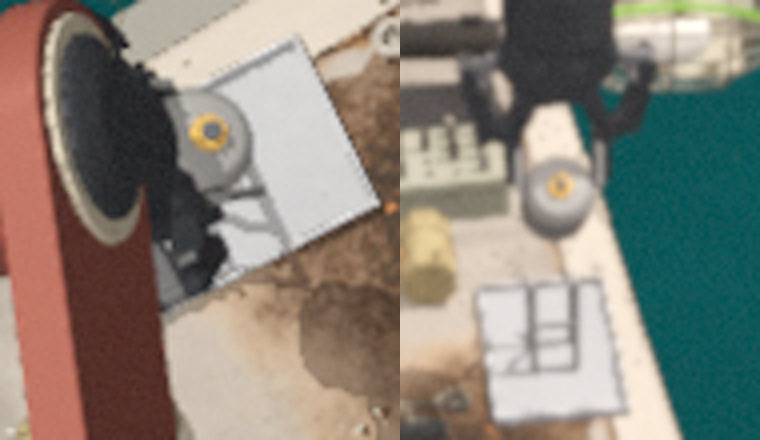

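```bash
cat > fit.py <<'E'
from h import *
from scipy.optimize import least_squares
import sys
np.set_printoptions(precision=4,suppress=True,linewidth=150)
def fit(tags,g,az,til=40,rad=.06):
    # g: approx grip point world. returns tilt, az, axis offset; bowl-coloured pts only
    Q=[]
    for t in tags:
        c=dict(np.load(f'pics/{t}.npz'));w=pts(c);col=c['color'].astype(int)
        m=(np.linalg.norm(w-g,axis=-1)<rad)&(np.ptp(col,axis=2)<22)&(col.mean(2)>95)&(col.mean(2)<225)
        Q.append(w[m]);print(t,m.sum())
    q=np.vstack(Q)
    def f(p):
        a=np.array([np.sin(p[1])*np.cos(p[0]),np.sin(p[1])*np.sin(p[0]),np.cos(p[1])]);d=q-p[2:5];h=d@a;r=np.linalg.norm(d-np.outer(h,a),axis=1)
        def cyl(R,H):
            dr=r-R;dh=np.maximum(-h,h-H);return np.minimum(np.maximum(dr,dh),0)+np.hypot(np.maximum(dr,0),np.maximum(dh,0))
        return np.minimum(cyl(.026,.058),cyl(.006,.066))
    A=np.radians(az);T=np.radians(til);a0=np.array([np.sin(T)*np.cos(A),np.sin(T)*np.sin(A),np.cos(T)])
    r=least_squares(f,[A,T,*(np.array(g)-.03*a0)],x_scale=[.1,.1,.01,.01,.01],loss='soft_l1',f_scale=.001)
    p=r.x;a=np.array([np.sin(p[1])*np.cos(p[0]),np.sin(p[1])*np.sin(p[0]),np.cos(p[1])])
    print('az',np.degrees(p[0]),'tilt',np.degrees(p[1]),'rim',p[2:],'grip d',(np.array(g)-p[2:])@a,'med',np.median(abs(r.fun)));return p
E
python3 - <<'E'
from fit import *
g=[.4844,.1712,.1866]
for t in(['c_t'],['c_s'],['c_t','c_s']): fit(t,g,-64)
E
```

```text
c_t 363
az -64.4256647428029 tilt 40.5007731294589 rim [0.4745 0.1932 0.1675] grip d 0.030203235923759942 med 0.001421903180682381
c_s 298
az -65.26432298672906 tilt 34.472697090426756 rim [0.4753 0.1895 0.1635] grip d 0.030658669008902878 med 0.0021662374114542367
c_t 363
c_s 298
az -65.9015026913658 tilt 37.35726313846802 rim [0.4748 0.1909 0.1651] grip d 0.03039544716445261 med 0.0017805420143359105
```

Request:
move_arm([
  [[0,0,0,-8,40],[0,0,0,-8.2,40],[-24,-12.4,0,0,40],[-45,-23.3,0,0,40],[-50,-25.8,0,0,40],[-50,-25.8,0,0,40],[-50,-25.8,0,0,40],[-50,-25.8,0,0,40],[-50,-25.8,0,0,40],[-50,-25.8,0,0,40]],
])

```text
t: 6.28
ee_pos: [0.589, -0.2322, 0.1733]
orientation: [[-0.669, 0.743, -0.001], [0.743, 0.669, 0.001], [0.002, -0.0, -1.0]]
ft_force: [-0.2, 0.1, -1.0]
width: 0.0485
```

Request:
move_arm([
  [[-48,-24.8,0,0,40],[-40,-20.7,0,0,40],[-24,-12.4,0,0,40],[-10,-5.2,0,0,40],[0,0,0,0,40]],
])

```text
t: 6.9
ee_pos: [0.6237, -0.3634, 0.1735]
orientation: [[-0.669, 0.743, -0.001], [0.743, 0.669, 0.001], [0.002, -0.0, -1.0]]
ft_force: [-1.2, -0.0, -1.0]
width: 0.048
```

```bash
python3 rel.py .6245 -.364 .06;python3 - <<'E'
from h import *
a=snap('top','d_t')['color'];b=snap('side','d_s')['color']
def z(i,x,y,w,h,k):return cv2.resize(i[y:y+h,x:x+w,::-1],None,fx=k,fy=k,interpolation=cv2.INTER_CUBIC)
cv2.imwrite('pics/z6.png',np.hstack([z(a,360,150,180,180,2.2),z(b,180,220,180,180,2.2)]))
E
```

```text
t 6.9 p [ 0.6237 -0.3634  0.1735] yaz 41.97673299453702 F [-1.1501 -0.0027 -1.003 ] T [-0.0299 -0.0202  0.0265] w 0.04800110279004414 q [-36.1361  17.1279  80.1242   0.0159  82.8525 -78.1148]
delta tool mm [ -1.2244   0.2418 113.4617]
```

View pics/z6.png

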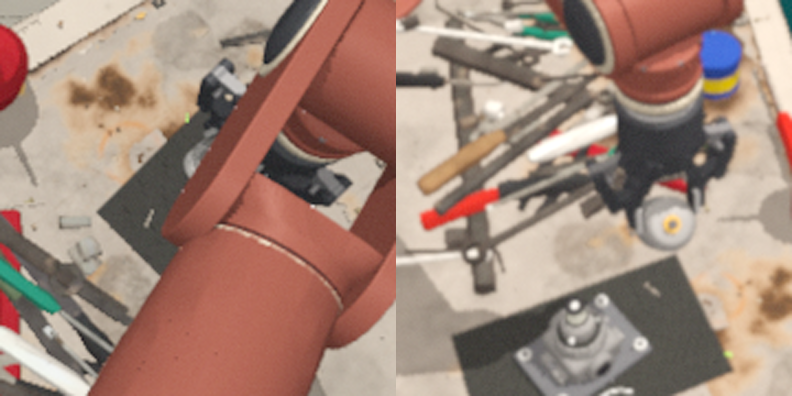

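Request:
move_arm([
  [[0,0,20,0,40],[0,0,30,0,40],[0,0,30,0,40],[0,0,25,0,40],[0,0,15,0,40],[0,0,10,0,40],[0,0,0,0,40],[0,0,0,0,40]],
])

```text
t: 8.0
ee_pos: [0.6246, -0.3643, 0.0458]
orientation: [[-0.669, 0.743, 0.002], [0.743, 0.669, -0.001], [-0.002, 0.0, -1.0]]
ft_force: [0.5, -1.4, -1.2]
width: 0.0482
```

Request:
move_arm([
  [[0,0,2,0,40],[0,0,2,0,40],[0,0,2,0,40]],
])

```text
t: 8.38
ee_pos: [0.624, -0.3638, 0.0385]
orientation: [[-0.669, 0.743, 0.0], [0.743, 0.669, -0.0], [-0.0, 0.0, -1.0]]
ft_force: [0.4, -0.6, -2.0]
width: 0.0485
```

Request:
move_arm([
  [[0,0,2,0,40],[0,0,2,0,40],[0,0,1,0,40]],
])

```text
t: 8.75
ee_pos: [0.6238, -0.3637, 0.0332]
orientation: [[-0.669, 0.743, -0.0], [0.743, 0.669, 0.0], [0.0, -0.0, -1.0]]
ft_force: [-0.1, 0.2, -1.3]
width: 0.0487
```

Request:
move_arm([
  [[0,0,1,0,40],[0,0,1,0,40]],
])

```text
t: 9.0
ee_pos: [0.6241, -0.3639, 0.0317]
orientation: [[-0.669, 0.743, 0.0], [0.743, 0.669, -0.0], [-0.0, 0.0, -1.0]]
ft_force: [0.2, 0.4, 1.5]
width: 0.0483
```

Request:
move_arm([
  [[0,0,1,0,40],[0,0,1,0,40]],
])

```text
t: 9.25
ee_pos: [0.6249, -0.3647, 0.0312]
orientation: [[-0.669, 0.743, 0.002], [0.743, 0.669, -0.002], [-0.003, 0.0, -1.0]]
ft_force: [-0.2, -0.7, 5.3]
width: 0.0487
```

Request:
move_arm([
  [[0,0,2,0,40],[1.5,0,1.5,0,40],[2,0,0.8,0,40],[2,0,0.2,0,40]],
])

```text
t: 9.75
ee_pos: [0.6236, -0.3632, 0.031]
orientation: [[-0.669, 0.743, 0.008], [0.743, 0.669, -0.008], [-0.011, 0.001, -1.0]]
ft_force: [-0.1, -2.9, 14.0]
width: 0.0483
```

```bash
python3 rel.py
cat > sv.py <<'E'
from h import *
import sys
t=sys.argv[1];x,y=int(sys.argv[2]),int(sys.argv[3])
b=snap('side',t)['color']
cv2.imwrite(f'pics/{t}z.png',cv2.resize(b[y:y+100,x:x+120,::-1],None,fx=5,fy=5,interpolation=cv2.INTER_CUBIC))
E
python3 sv.py e_s 240 290
```

```text
t 9.75 p [ 0.6236 -0.3632  0.031 ] yaz 41.981561393375394 F [-0.1315 -2.8652 13.9561] T [-0.5714  0.05   -0.0363] w 0.04831064514743293 q [-36.0835  23.9541  85.8366  -0.0926  69.5793 -78.033 ]
```

View pics/e_sz.png

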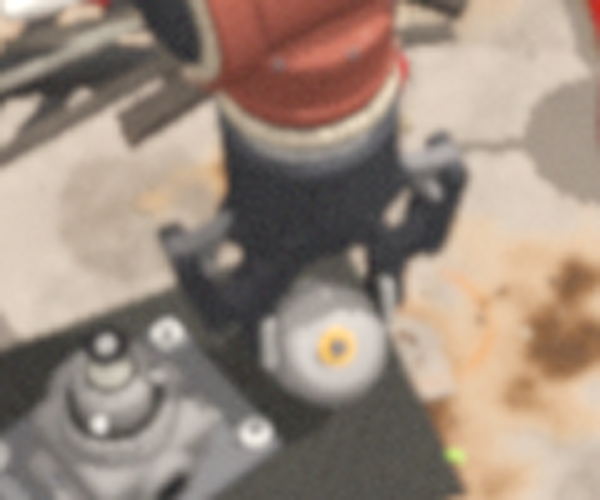

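Request:
move_arm([
  [[3,0,1,0,40],[3,0,1,0,40],[3,0,1,0,40],[3,0,1,0,40]],
])

```text
t: 10.3
ee_pos: [0.6178, -0.3568, 0.0309]
orientation: [[-0.669, 0.743, 0.013], [0.743, 0.669, -0.013], [-0.019, 0.001, -1.0]]
ft_force: [-0.6, -3.6, 24.0]
width: 0.0482
```

```bash
python3 rel.py;python3 sv.py f_s 240 290
```

```text
t 10.3 p [ 0.6178 -0.3568  0.0309] yaz 41.98074479885367 F [-0.5586 -3.5513 23.9964] T [-1.0771  0.1156 -0.0328] w 0.04817117759343416 q [-35.9072  22.7298  87.4616  -0.169   68.7526 -77.8275]
```

View pics/f_sz.png

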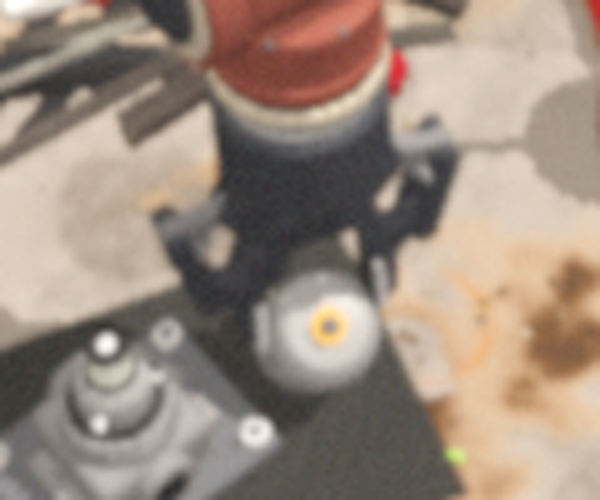

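Run:
```python
from fit import *
s=manip.get_state();R=s['orientation'];g=s['ee_pos']-.011*R[:,2]
fit(['d_s'],[.6237,-.3634,.1845],-48)
fit(['e_s'],[.6236,-.3632,.042],-48)
fit(['f_s'],g,-48)
```

```text
d_s 507
az -46.82490436685351 tilt 40.754645943526114 rim [ 0.6091 -0.3456  0.1627] grip d 0.031476423464889214 med 0.001763643452696511
e_s 559
az 83.32307924569368 tilt 15.679058217198751 rim [ 0.6209 -0.377   0.0113] grip d 0.033353671945414665 med 0.003403986753837473
f_s 535
az 76.55688615381703 tilt 12.983857239978809 rim [ 0.6158 -0.3692  0.0115] grip d 0.03257100601492092 med 0.003445784261587981
```

```bash
sed -i 's/m=(np.linalg/m=(w[...,2]>zmin)\&(np.linalg/; s/rad=.06)/rad=.06,zmin=0)/' fit.py
python3 - <<'E'
from fit import *
s=manip.get_state();R=s['orientation'];g=s['ee_pos']-.011*R[:,2]
fit(['e_s'],[.6236,-.3632,.042],-48,rad=.055,zmin=.025)
fit(['f_s'],g,-48,rad=.055,zmin=.025)
fit(['f_s'],g,-48,til=20,rad=.055,zmin=.025)
E
```

```text
e_s 414
az -47.17689378031372 tilt 38.41957600576913 rim [ 0.6094 -0.3474  0.0189] grip d 0.03132320654728571 med 0.0017213664308924417
f_s 390
az -47.82562481694772 tilt 30.76863665949631 rim [ 0.6074 -0.3449  0.0165] grip d 0.029685596604005972 med 0.001833656191332661
f_s 390
az -47.814793457230934 tilt 30.295997242725402 rim [ 0.6075 -0.3451  0.0164] grip d 0.029687218969345716 med 0.0017828348699027753
```

Request:
move_arm([
  [[3,0,1,0,40],[3,0,1,0,40],[3,0,1,0,40],[3,0,1.2,0,40]],
])

```text
t: 10.85
ee_pos: [0.6103, -0.3482, 0.0292]
orientation: [[-0.669, 0.743, 0.014], [0.743, 0.669, -0.013], [-0.019, 0.001, -1.0]]
ft_force: [-7.0, -0.1, 33.0]
width: 0.048
```

```bash
python3 rel.py;python3 sv.py g_s 240 290;  python3 - <<'E'
from fit import *
s=manip.get_state();R=s['orientation'];g=s['ee_pos']-.011*R[:,2]
fit(['g_s'],g,-48,til=20,rad=.055,zmin=.025)
E
```

```text
t 10.85 p [ 0.6103 -0.3482  0.0292] yaz 41.98426380913766 F [-6.9965 -0.0599 33.0467] T [-0.5836  0.9399 -0.139 ] w 0.04795311080139133 q [-35.6917  21.5441  89.179   -0.1848  68.2004 -77.6084]
g_s 390
az -43.336367432801225 tilt 17.33523734829416 rim [ 0.6058 -0.344   0.0102] grip d 0.030087874991258326 med 0.0014505046203165568
```

View pics/g_sz.png

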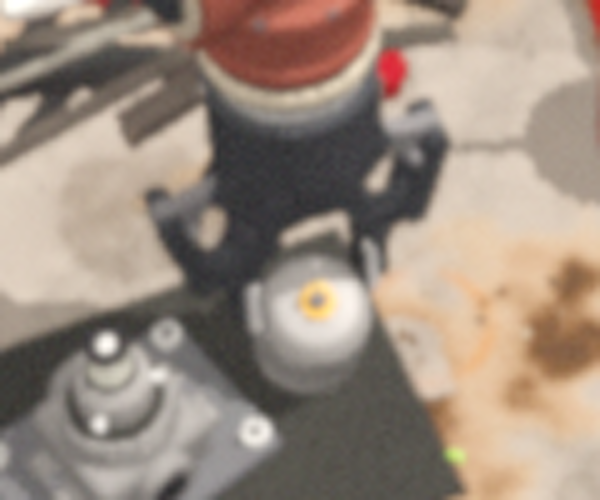

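Request:
move_arm([
  [[3,0,0.8,0,40],[3,0,1,0,40],[3,0,1,0,40],[1.5,0,0.8,0,40]],
])

```text
t: 11.4
ee_pos: [0.6015, -0.3374, 0.0234]
orientation: [[-0.669, 0.743, 0.009], [0.743, 0.669, -0.007], [-0.011, 0.002, -1.0]]
ft_force: [-9.4, 3.6, 32.5]
width: 0.0482
```

```bash
python3 rel.py;python3 sv.py i_s 240 290;  python3 - <<'E'
from fit import *
s=manip.get_state();R=s['orientation'];g=s['ee_pos']-.011*R[:,2]
fit(['i_s'],g,-48,til=8,rad=.055,zmin=.025)
E
```

```text
t 11.4 p [ 0.6015 -0.3374  0.0234] yaz 42.000818993756255 F [-9.4006  3.615  32.4709] T [0.4042 0.962  0.0308] w 0.04815860941665177 q [-35.4501  20.6587  90.9387  -0.04    67.7634 -77.4354]
i_s 441
az -35.9144269718897 tilt -1.568363117808231 rim [ 0.6075 -0.3439  0.0044] grip d 0.030282041628877328 med 0.0012949982277691702
```

View pics/i_sz.png

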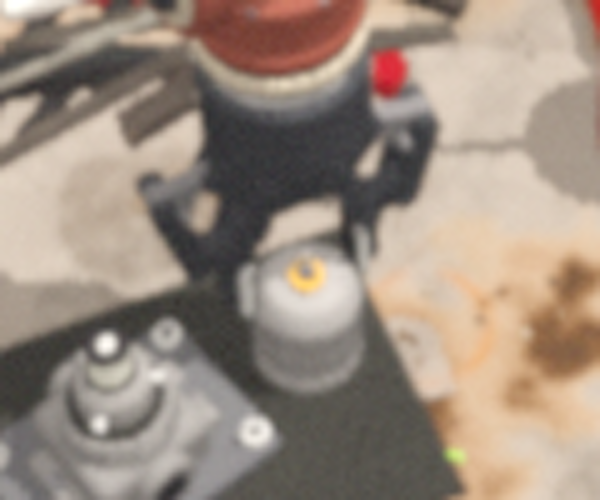

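Request:
move_arm([
  [[0,0,-3,0,40],[0,0,-3,0,40],[0,0,-3,0,40],[0,0,0,0,40],[0,0,0,0,40]],
])

```text
t: 12.08
ee_pos: [0.5983, -0.3347, 0.024]
orientation: [[-0.669, 0.743, 0.002], [0.743, 0.669, -0.001], [-0.002, 0.001, -1.0]]
ft_force: [0.5, 0.0, 9.5]
width: 0.048
```

```bash
python3 rel.py;python3 sv.py j_s 240 290;  python3 - <<'E'
from fit import *
s=manip.get_state();R=s['orientation'];g=s['ee_pos']-.011*R[:,2]
p=fit(['j_s'],g,-48,til=4,rad=.055,zmin=.025); print(R.T@(p[2:]-g))
E
```

```text
t 12.075 p [ 0.5983 -0.3347  0.024 ] yaz 41.98770866796354 F [0.5073 0.0048 9.5479] T [-0.0962 -0.3185  0.037 ] w 0.047975443015435694 q [-35.4425  20.427   91.1694   0.0149  68.2542 -77.4356]
j_s 434
az -68.3137934692882 tilt -3.4639181637060776 rim [ 0.6045 -0.3427  0.0048] grip d 0.030769785873019477 med 0.001289264874546326
[-0.0101 -0.0008  0.0303]
```

Request:
move_arm([
  [[0,0,-3,0,40],[0,0,0,0,50],[0,0,0,0,58],[0,0,0,0,66],[0,0,0,0,66],[-5,-0.5,0,0,66],[-5,0,0,0,66],[0,0,0,0,66]],
])

```text
t: 13.12
ee_pos: [0.6039, -0.3423, 0.0254]
orientation: [[-0.669, 0.743, 0.0], [0.743, 0.669, -0.0], [-0.0, 0.0, -1.0]]
ft_force: [0.4, 0.5, -0.7]
width: 0.0663
```

```bash
python3 rel.py;python3 sv.py k_s 240 290;  python3 - <<'E'
from fit import *
s=manip.get_state();R=s['orientation'];g=s['ee_pos']-.011*R[:,2]
p=fit(['k_s'],g,-48,til=2,rad=.055,zmin=.025); print(R.T@(p[2:]-g))
E
```

```text
t 13.125 p [ 0.6039 -0.3423  0.0254] yaz 41.974748451835545 F [ 0.3507  0.4984 -0.7197] T [ 0.0122 -0.0299 -0.0082] w 0.06626792950186515 q [-35.6816  21.431   89.7354  -0.0024  68.8067 -77.6554]
k_s 426
az -65.04012783867765 tilt -1.303274016891531 rim [ 0.5994 -0.3381  0.0032] grip d 0.03292027246427885 med 0.0011976574567066425
[ 0.0058 -0.0005  0.0331]
```

View pics/k_sz.png

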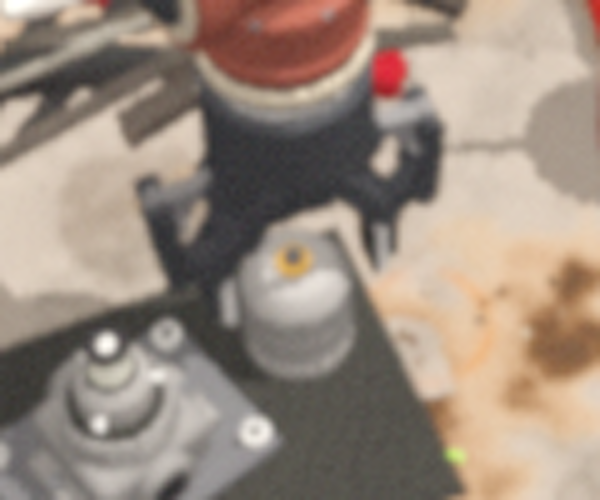

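Request:
move_arm([
  [[5.8,-0.5,2,0,66],[0,0,0,0,66],[0,0,0,0,58],[0,0,0,0,52],[0,0,0,0,44],[0,0,0,0,40],[0,0,0,0,40],[0,0,0,0,40]],
])

```text
t: 14.18
ee_pos: [0.5997, -0.3382, 0.024]
orientation: [[-0.669, 0.743, 0.001], [0.743, 0.669, -0.001], [-0.001, 0.0, -1.0]]
ft_force: [-0.5, 0.6, 5.7]
width: 0.0489
```

```bash
python3 rel.py;python3 sv.py l_s 240 290;  python3 - <<'E'
from fit import *
s=manip.get_state();R=s['orientation'];g=s['ee_pos']-.011*R[:,2]
p=fit(['l_s'],g,-48,til=2,rad=.055,zmin=.025); print(R.T@(p[2:]-g))
E
```

```text
t 14.175 p [ 0.5997 -0.3382  0.024 ] yaz 41.9855114049097 F [-0.5455  0.555   5.7036] T [ 0.0225  0.0652 -0.0084] w 0.04888409598165182 q [-35.6062  20.8294  90.6538  -0.0023  68.4393 -77.5909]
l_s 430
az -4.351296028475834 tilt -1.2386713864354002 rim [ 0.6005 -0.3377  0.0035] grip d 0.03152826391709526 med 0.0013412465955505055
[-0.0002  0.0009  0.0315]
```

View pics/l_sz.png

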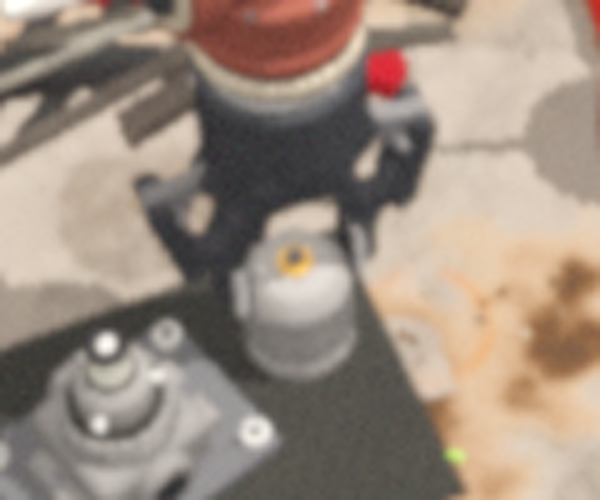

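Request:
move_arm([
  [[0,0,-10,0,40],[0,0,-25,0,40],[0,0,-30,0,40],[0,0,-30,0,40],[0,0,-20,0,40],[0,0,-10,0,40],[0,0,0,0,40]],
])

```text
t: 15.1
ee_pos: [0.5992, -0.3379, 0.1483]
orientation: [[-0.669, 0.743, 0.0], [0.743, 0.669, -0.0], [-0.0, 0.0, -1.0]]
ft_force: [-0.1, -0.3, -0.4]
width: 0.0491
```

```bash
python3 rel.py .55 -.4277 .15
```

```text
t 15.1 p [ 0.5992 -0.3379  0.1483] yaz 41.985574123446234 F [-0.1016 -0.3137 -0.3678] T [-0.0021  0.0433 -0.0405] w 0.049146539561426075 q [-35.6072  13.715   86.6467  -0.0011  79.6231 -77.5926]
delta tool mm [-33.8313 -96.6919  -1.689 ]
```

Request:
move_arm([
  [[-7,-20,0,0,40],[-9,-25,0,0,40],[-9,-25,0,0,40],[-6,-18,0,0,40],[-2.8,-8.7,0,0,40],[0,0,0,0,40],[0,0,0,0,40]],
])

```text
t: 15.98
ee_pos: [0.5503, -0.427, 0.1481]
orientation: [[-0.669, 0.743, 0.0], [0.743, 0.669, 0.0], [0.0, 0.0, -1.0]]
ft_force: [-0.0, 0.1, -0.7]
width: 0.0495
```

```bash
python3 rel.py .55 -.4277 .15;python3 sv.py m_s 200 280;  python3 - <<'E'
from fit import *
s=manip.get_state();R=s['orientation'];g=s['ee_pos']-.011*R[:,2]
p=fit(['m_s'],g,-48,til=2,rad=.05,zmin=.12); print(R.T@(p[2:]-g))
E
```

```text
t 15.975 p [ 0.5503 -0.427   0.1481] yaz 42.02277021643441 F [-0.0467  0.1321 -0.7154] T [ 0.0325  0.0031 -0.0408] w 0.04948869132133014 q [-43.9367  14.845   85.3319   0.0209  79.8373 -85.9631]
delta tool mm [-0.3037 -0.6526 -1.8886]
m_s 677
az -48.025180836643344 tilt -0.7512758175793026 rim [ 0.5505 -0.427   0.1275] grip d 0.03169364157413674 med 0.001044570854934885
[-0.0002  0.      0.0317]
```

View pics/m_sz.png

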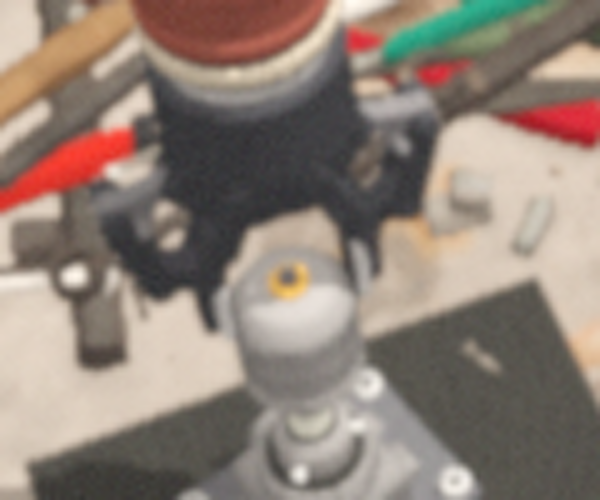

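Request:
move_arm([
  [[-0.3,-0.6,10,0,40],[0,0,12,0,40],[0,0,10,0,40],[0,0,8,0,40],[0,0,6,0,40],[0,0,3,0,40],[0,0,0,0,40]],
])

```text
t: 16.9
ee_pos: [0.5497, -0.4283, 0.0991]
orientation: [[-0.669, 0.743, -0.0], [0.743, 0.669, 0.0], [0.0, 0.0, -1.0]]
ft_force: [-0.7, -0.1, -1.7]
width: 0.0493
```

Request:
move_arm([
  [[0,0,2,0,40],[0,0,2,0,40],[0,0,2,0,40],[0,0,1,0,40]],
])

```text
t: 17.4
ee_pos: [0.5496, -0.4282, 0.092]
orientation: [[-0.669, 0.743, -0.0], [0.743, 0.669, 0.0], [0.0, -0.0, -1.0]]
ft_force: [0.3, -0.2, -1.4]
width: 0.0493
```

```bash
python3 rel.py .55 -.4277 .088
```

```text
t 17.4 p [ 0.5496 -0.4282  0.092 ] yaz 41.98554634362434 F [ 0.3381 -0.1998 -1.354 ] T [ 0.0152 -0.0638 -0.0344] w 0.04929798222930327 q [-44.0346  17.6595  87.5378  -0.001   74.8191 -86.0199]
delta tool mm [0.0954 0.6187 3.9719]
```

Request:
move_arm([
  [[0.1,0.4,2,0,40],[0,0,1,0,40],[0,0,1,0,40],[0,0,1,0,40]],
])

```text
t: 17.9
ee_pos: [0.5503, -0.4283, 0.0882]
orientation: [[-0.669, 0.743, 0.001], [0.743, 0.669, -0.001], [-0.001, 0.0, -1.0]]
ft_force: [-1.7, 1.7, 4.2]
width: 0.0492
```

Request:
move_arm([
  [[0,0,1,0,40],[0,0,1,0,40],[0,0,0,0,40]],
])

```text
t: 18.27
ee_pos: [0.5508, -0.4288, 0.088]
orientation: [[-0.669, 0.743, 0.002], [0.743, 0.669, -0.002], [-0.003, 0.0, -1.0]]
ft_force: [-2.4, 1.4, 8.1]
width: 0.049
```

Request:
move_arm([
  [[0,0,0,4,40],[0,0,0,4,40],[0,0,0,4,40],[0,0,0,4,40]],
])

```text
t: 18.77
ee_pos: [0.5505, -0.429, 0.0879]
orientation: [[-0.437, 0.9, 0.001], [0.9, 0.437, -0.003], [-0.003, 0.0, -1.0]]
ft_force: [-2.1, 0.3, 7.7]
width: 0.049
```

Request:
move_arm([
  [[0,0,0,4,40],[0,0,0,4,40],[0,0,0,4,40]],
])

```text
t: 19.15
ee_pos: [0.5504, -0.429, 0.088]
orientation: [[-0.24, 0.971, 0.001], [0.971, 0.24, -0.003], [-0.003, 0.0, -1.0]]
ft_force: [-3.9, 1.1, 8.6]
width: 0.0492
```

Request:
move_arm([
  [[0,0,0,4,40],[0,0,0,4,40],[0,0,0,4,40]],
])

```text
t: 19.52
ee_pos: [0.5502, -0.4292, 0.0879]
orientation: [[-0.033, 0.999, 0.001], [0.999, 0.033, -0.003], [-0.003, 0.0, -1.0]]
ft_force: [-2.6, 0.7, 8.6]
width: 0.0491
```

Request:
move_arm([
  [[0,0,0,4,40],[0,0,0,4,40],[0,0,0,4,40]],
])

```text
t: 19.9
ee_pos: [0.5499, -0.4291, 0.088]
orientation: [[0.176, 0.984, -0.0], [0.984, -0.176, -0.003], [-0.002, 0.0, -1.0]]
ft_force: [-3.3, 0.6, 9.2]
width: 0.0491
```

```bash
python3 rel.py .55 -.4277 .088
```

```text
t 19.9 p [ 0.5499 -0.4291  0.088 ] yaz -10.110460508244671 F [-3.2935  0.62    9.1577] T [0.2292 0.9827 0.2211] w 0.049117930946428835 q [-44.0239  17.9176  87.6233  -0.1131  74.3646 -33.883 ]
delta tool mm [ 1.3963 -0.1776  0.007 ]
```

Request:
move_arm([
  [[1,0,0,4,40],[0,0,0,4,40],[0,0,0,4,40]],
])

```text
t: 20.27
ee_pos: [0.5502, -0.4285, 0.0881]
orientation: [[0.377, 0.926, 0.0], [0.926, -0.377, -0.003], [-0.003, 0.002, -1.0]]
ft_force: [-3.9, 0.4, 8.7]
width: 0.0492
```

Request:
move_arm([
  [[0,0,0,4,40],[0,0,0,4,40],[0,0,0,4,40]],
])

```text
t: 20.65
ee_pos: [0.5502, -0.4284, 0.0881]
orientation: [[0.561, 0.828, 0.0], [0.828, -0.561, -0.003], [-0.002, 0.002, -1.0]]
ft_force: [-3.0, 0.5, 8.7]
width: 0.0494
```

Request:
move_arm([
  [[0,0,0,4,40],[0,0,0,4,40],[0,0,0,4,40]],
])

```text
t: 21.02
ee_pos: [0.5506, -0.4278, 0.0869]
orientation: [[0.721, 0.693, 0.001], [0.693, -0.721, -0.002], [-0.0, 0.002, -1.0]]
ft_force: [-0.2, -0.7, 0.8]
width: 0.0493
```

Request:
move_arm([
  [[0,0,0,2,40],[0,0,2,0,40],[0,0,2,0,40],[0,0,0,0,40]],
])

```text
t: 21.52
ee_pos: [0.5495, -0.4268, 0.0807]
orientation: [[0.743, 0.669, -0.001], [0.669, -0.743, 0.001], [-0.001, -0.001, -1.0]]
ft_force: [-2.8, 0.3, 1.6]
width: 0.0494
```

```bash
python3 rel.py .55 -.4277 .088
```

```text
t 21.525 p [ 0.5495 -0.4268  0.0807] yaz -47.99931117305256 F [-2.7742  0.2542  1.6413] T [0.1261 0.4458 0.009 ] w 0.04940208704624544 q [-43.9456  18.2293  87.9831  -0.0311  73.8727   4.0623]
delta tool mm [-0.2374  0.953  -7.2784]
```

Request:
move_arm([
  [[0,0,2,0,40],[0,0,2,0,40],[0,0,2,0,40],[0,0,0,0,40]],
])

```text
t: 22.02
ee_pos: [0.5498, -0.4272, 0.0765]
orientation: [[0.743, 0.669, -0.001], [0.669, -0.743, -0.0], [-0.001, -0.0, -1.0]]
ft_force: [-5.0, 1.9, 7.1]
width: 0.0491
```

Request:
move_arm([
  [[0,0,2,0,40],[0,0,2,0,40],[0,0,0,0,40]],
])

```text
t: 22.4
ee_pos: [0.5499, -0.4274, 0.076]
orientation: [[0.743, 0.669, -0.001], [0.669, -0.743, -0.0], [-0.001, -0.001, -1.0]]
ft_force: [-11.6, 6.3, 19.4]
width: 0.0492
```

```bash
python3 rel.py .55 -.4277 .0755
```

```text
t 22.4 p [ 0.5499 -0.4274  0.076 ] yaz -48.0068156163642 F [-11.6338   6.2835  19.3603] T [ 1.2535  2.0641 -0.0316] w 0.04918116657523203 q [-43.9446  18.5542  88.0698  -0.0681  73.4168   4.0817]
delta tool mm [-0.1038  0.3261  0.4506]
```

Request:
move_arm([
  [[-0.5,-1.5,0,3,40],[0,0,0,-3,40],[0,0,0,-3,40],[0,0,0,3,40],[0,0,1,0,40],[0,0,0,0,40]],
])

```text
t: 23.15
ee_pos: [0.5501, -0.4277, 0.0759]
orientation: [[0.743, 0.669, 0.003], [0.669, -0.743, -0.003], [-0.0, 0.004, -1.0]]
ft_force: [-6.5, 3.7, 19.9]
width: 0.0493
```

```bash
python3 rel.py .55 -.4277 .0755; python3 sv.py n_s 200 310;  python3 - <<'E'
from fit import *
s=manip.get_state();R=s['orientation'];g=s['ee_pos']-.011*R[:,2]
p=fit(['n_s'],g,-48,til=1,rad=.05,zmin=.065); print(R.T@(p[2:]-g))
E
```

```text
t 23.15 p [ 0.5501 -0.4277  0.0759] yaz -48.028328395121314 F [-6.5394  3.6608 19.9209] T [ 0.9709  1.4318 -0.1432] w 0.04933227665440259 q [-43.971   18.4171  88.2444  -0.0229  73.0934   4.0639]
delta tool mm [-0.0401 -0.0714  0.4129]
n_s 287
az 10.528432468291875 tilt 3.5518702390668646 rim [ 0.5482 -0.4278  0.054 ] grip d 0.032915366152348156 med 0.0010373253139640028
[-0.0015 -0.0013  0.0329]
```

View pics/n_sz.png

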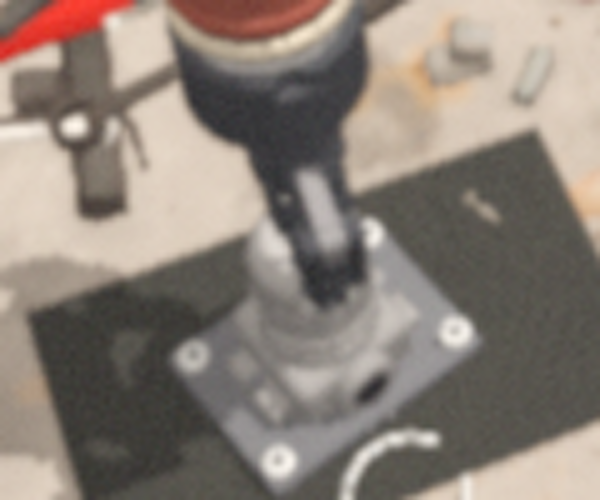

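Request:
move_arm([
  [[-0.3,-1,0,0,40],[0,-0.5,1,0,40],[0,0,0,0,40],[0,0,0,0,40],[0,0,0,0,40],[0,0,0,0,40],[0,0,0,0,40],[0,0,0,0,40]],
])

```text
t: 24.2
ee_pos: [0.5501, -0.4276, 0.0759]
orientation: [[0.743, 0.669, 0.006], [0.669, -0.743, -0.005], [0.001, 0.008, -1.0]]
ft_force: [-4.8, 1.5, 19.5]
width: 0.0492
```

```bash
python3 rel.py .55 -.4277 .0755
python3 - <<'E'
from fit import *
snap('top','o_t');snap('side','o_s')
s=manip.get_state();R=s['orientation'];g=s['ee_pos']-.011*R[:,2]
for t in(['o_t'],['o_s']):
    fit(t,g,-48,til=1,rad=.05,zmin=.065)
    c=dict(np.load(f'pics/{t[0]}.npz'));w=pts(c)
    u=w[(np.hypot(w[...,0]-.55,w[...,1]+.4277)<.02)&(w[...,2]>.105)&(w[...,2]<.123)];print('flat top z',len(u),np.median(u[:,2]) if len(u) else 0)
for n in('top','side'):
    a=pts(dict(np.load(f'pics/{n}0.npz')));b=pts(dict(np.load(f'pics/o_{n[0]}.npz')))
    u,v=dict(top=(285,268),side=(325,243))[n];print('tin',a[v,u],b[v,u]);u,v=dict(top=(353,180),side=(377,300))[n];print('can',a[v,u],b[v,u])
E
```

```text
t 24.2 p [ 0.5501 -0.4276  0.0759] yaz -48.02578164138524 F [-4.8441  1.4646 19.4808] T [ 0.7064  1.0216 -0.1347] w 0.049207989536040914 q [-43.9793  18.271   88.4246   0.006   72.8475   4.0446]
delta tool mm [-0.0802  0.001   0.4295]
o_t 252
az 9.085439295567236 tilt -3.8191093004357186 rim [ 0.5533 -0.4289  0.0534] grip d 0.0336747688454861 med 0.0009430409172773834
flat top z 74 0.11254841334848642
o_s 297
az 16.384856891013015 tilt 3.900872342107206 rim [ 0.5479 -0.4279  0.0543] grip d 0.03271641762459877 med 0.0008680516670568385
flat top z 45 0.11316275066257919
tin [ 0.5504 -0.0113  0.0585] [ 0.5503 -0.0114  0.0604]
can [ 0.7311 -0.1611  0.0883] [ 0.7307 -0.161   0.0901]
tin [ 0.5487 -0.0074  0.0565] [ 0.5515 -0.0156  0.0652]
can [ 0.7423 -0.1799  0.088 ] [ 0.7423 -0.1798  0.0879]
```

```bash
python3 -c "
from cell import workorder; print(workorder.finish_job())"; python3 rel.py
```

```text
the job is handed in; nothing more can be done
None
the job is handed in; nothing more can be done
```

The bowl is back on the filter head, pressed fully home on the seal, and the arm is still holding it down for your clip. The job is handed in. It gave no verdict, so this rests on my own checks.

**What I did:**
1. I gripped the collar across the bowl's level sides and drew the bowl off the stand along its own axis.
2. The arm cannot tilt its tool, so I stood the bowl upright by rolling its rim on the rubber mat. It slid about 10 mm in the fingers while doing this, so I let go and regripped it centred.
3. I lowered it over the element until the rim rested on the pins, turned the collar about 90° until the keyways dropped, and pressed it home.

**Last checks, at 24.2 s of the 58 s allowed:**
- **Seating:** the bowl dropped 12.2 mm from the pins to a hard stop. Its flat top stands at 112.5 mm (top camera) and 113.2 mm (side camera); fully home would be 113 mm.
- **Push and grip:** the push is steady at about 19.5 N, against the seal spring's 10.6 N. A sideways load of about 5 N remains. The fingers are closed on the bowl at a 49 mm opening.
- **Centring:** the gripper is within 0.5 mm of the head's axis.
- **Oil can and grease tin:** both look unmoved. The spot I checked on the tin in the side camera read 9 mm higher and 8 mm to the side, while the top camera showed no change. I think that spot fell on the tin's edge.

**Where the checks disagreed:** with the fingers hiding much of the bowl, the two cameras gave opposite tilts of about 3.8° each way, and rim centres about 5 mm apart. I relied on the seating, height and force checks instead. The seal ring's travel and the finger force could not be read directly.

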